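# Re-pin the stop of a tote tilt stand

### The arm

A 7-joint arm with a two-finger parallel gripper is mounted at the origin on the work surface. World frame = base frame: x ahead of the robot, y to its left, z up, the work surface at z = 0. Lengths are in mm, angles in rad, forces in N, time in s.
With the tool pointing down it reaches from about 425 to 825 mm from the base axis. Payload 3.6 kg.
Tool frame: the origin (TCP) lies at the very end of the fingers, on their centre line; the grasp point (between the pads) lies 19 mm behind it (grasp_offset is the distance from the TCP to the grasp point, in mm); z points along the fingers, y is the direction in which the jaws open and shut (so a half turn about z gives the same grasp; the last joint's range is limited). The gripper opens to 85 mm and grips with 20 to 120 N. Pads are 22 mm wide; open, the fingers measure 114 mm over their backs; the gripper's body (76 mm by 85 mm) begins 54 mm behind the grasp point. The pads swing forward as they close: fully open they stand 13 mm farther back than shut.
Start: joints at [1.135, 0.615, -0.013, 1.423, 0.008, 1.103, -0.04], TCP at [258.388, -596.404, 231.297] pointing down, gripper open.
Joint ranges: [-3.12, 3.12], [-0.3, 2.06], [-1.34, 1.32], [0.26, 2.42], [-1.36, 4.5], [0.01, 1.98], [-2.84, 2.84]. Speed limits (rad/s): [2.79, 2.79, 3.14, 3.14, 3.14, 3.14, 3.14].

### API

Orientations are given as a unit quaternion [w, x, y, z].
In Python, from rig import reach, servo_line, move_j, move_gripper, wait, ik, state, read_camera, Unreachable, job_done, grasp_offset gives the robot as it stands. The module is installed in compiled form; this text tells all that it offers. Calls block until the motion is done:
- reach(position, orientation): joint-space move of the TCP to a pose.
- servo_line(position, ori=None, vel=150): straight line of the TCP; ori=None keeps the orientation; vel is the mean speed in mm/s.
- move_j(angles): joint-space move.
- move_gripper(opening): finger opening in mm; the grip force is fixed at half the most; returns when the fingers have stopped.
- wait(seconds).
- ik(position, orientation): joint angles nearest the present ones, or None.
- state(): the state.
- read_camera(name): name is "side" or "top"; returns a dict with "img" (400x640x3 uint8, red, green, blue), "range_z" (400x640 float32, mm along the optical axis (not along the pixel's ray), 0 where there is no reading), "K" (3x3 intrinsics, pixels), "eye" and "orientation" of the camera in the world. Camera axes: x right, y down, z forward; pixel columns grow to the right and rows downward; lengths in mm; the calibration is good to about 2 mm. A picture is of the moment at which its call begins.
A pose or a line that the arm cannot do raises Unreachable and nothing moves.
- job_done(): hands the job in, once; it reports no verdict.
The state is a dict: "t": time; "q": joint angles; "dq": joint speeds; "joint_efforts": joint torques, N m; "tcp_pos": TCP position; "tool_rot": TCP orientation; "contact_force": force on the tool from outside, world axes, zero at the start; "wrist_torque": the same for the moment, N m; "finger_gap": finger opening in mm.
Only numpy, scipy, OpenCV 4.12 (cv2) and the standard library are available. Lean on these libraries where they do the work, as an engineer would, in place of code of your own. Each camera call takes 0.05 s, during which the arm holds its last target. There are 200 camera calls.

### The job

The next orders go into shorter totes, so set the blue stop of the tilt stand higher: pull the orange T-handled ball-lock pin out of the rail, slide the stop uphill to the hole ringed in yellow, and push the pin through it until its collar sits right down on the guide. Only then flip the red cam lever over centre, flat down, to clamp the stop. Do not disturb the other things on the bench.

Things in the scene. Friction and masses are not known exactly. Their poses are not given: they have to be found in the camera images.
- stand: Grey steel tote tilt stand, fixed to the table; origin on the table, under the start hole. x points level in the uphill direction of its bed, z up. 375 long, 225 wide, bed rising at 30 degrees. Up the middle of the bed runs a flat steel rail 50 wide, 12 thick, its top 145 above the table at the origin. Side rails 88 to 113 from the middle, 10 higher than the rail.
- start_hole (a point): Centre, in the rail's top face, of the hole the pin is in at the start. Five holes 15.5 wide, 50 apart along the rail. 'Rail axes': x uphill along the rail (30 degrees above level), y level across it, z square to it (30 degrees from vertical, leaning downhill).
- ring_hole (a point): Centre, in the rail's top face, of the target hole: a yellow ring is painted round it; two holes (100) uphill of the start hole. Yellow bands on both side rails are level with it. Rail axes.
- stop (a joint): Position in m of the blue sliding stop, uphill positive; 0 at the start hole, 0.100 with its guide over the ringed hole; travel -0.045 to 0.125. A 0.5 kg sleeve 66 wide, 167 long (95 downhill to 72 uphill of the guide), its top 10 over the rail, bearing guide block, ledge and lever. Unpinned it takes about 8 N to move uphill and stays where left.
- guide_mouth (a point): On the stop: centre of the mouth (top face) of the dark steel guide block, 40 x 40, hole 15 wide, mouth 38 over the rail's top; rail axes. The pin goes down through guide and rail along -z.
- ledge (a point): On the stop: middle of the upper edge of the blue ledge plate that stands square to the rail, 70 uphill of the pin's axis, 190 wide (y), 54 over the rail's top; two low gussets 30 to either side of the middle brace it. Rail axes.
- pin_handle (a point): Loose ball-lock pin, 0.14 kg: centre of its orange T-handle, a flat-sided bar 88 long (its y), 12 thick (its x), 16 high (its z); z runs along the pin from tip to handle; x is uphill at the start. A steel collar 26 wide lies 15 to 24 below this point. Home, the collar sits on the guide: this point is 24 over guide_mouth, 62 over the rail.
- pin_tip (a point): Pointed end of the 14 thick pin, 88 below pin_handle. Home it is 26 below the rail's top and two sprung balls near it stand out under the rail: about 7 to 12 N pull them through. Drawn 28 to 40 mm the pin is clear of the rail but held in the guide (the balls keep it from dropping) and can haul the stop along; drawn 64 it is out. Pushing home takes 4 to 12 N.
- lever (a joint): Angle in rad of the red cam lever at the stop's downhill end: 0 open, standing square to the rail (as found); 1.5 shut, flat along the rail pointing downhill. Turns about rail axis y through lever_pivot. Over centre: springs back open below about 0.9, snaps shut beyond; about 5 N at its end flips it.
- lever_pivot (a point): On the stop: pivot of the cam lever, 75 downhill of the pin's axis, 24 over the rail's top; rail axes.
- lever_tip (a point): On the lever, moving with it: middle of the face of its end that is uphill when open and on top when shut; 72 along the lever from the pivot and 8 off the line through it. The red paddle is 22 to 26 wide, 8 to 10 thick and ends 82 from the pivot.
- tape_roll: Bystander: brown packing-tape roll standing on its flat side, 96 across, 48 high; origin at its underside. Leave it alone.
- marker: Bystander: black marker pen with blue cap, 127 long, 18 thick, lying; origin at its underside. Leave it alone.
- knife: Bystander: yellow carton cutter, 155 long, 26 wide, 16 high, lying; origin at its underside. Leave it alone.
- tape_gun: Bystander: red tape dispenser with black handle, 270 long, 56 wide, 87 high; origin at its underside. Leave it alone.
- parcel: Bystander: small taped carton 180 x 120 x 75; origin at its underside. Leave it alone.
- scanner: Bystander: black handheld barcode scanner, 195 long, 62 wide, 45 high, lying; origin at its underside. Leave it alone.
- label_roll: Bystander: roll of white labels standing on its flat side, 90 across, 60 high; origin at its underside. Leave it alone.
Not all that is in view belongs to the job. Of the things like the part that bears pin_handle, leave any that is turquoise; of the rest the smaller one is meant.

How it is judged:
By the outcome, as a careful person would: the job done as asked, in the order asked, and still so for the second after the job is handed in, with the robot touching nothing.
It also fails if it takes over 48 s, if anything falls off the work surface, if the arm or the gripper's body presses on something with over 40 N, if the wrist force passes 120 N, or if a joint passes its speed limit or range.

## Working session

There is one attempt and no reset: what is moved stays moved. The work goes in short steps, each a Python script; the robot and the scene stay as the last script left them, time stands still between calls to the robot, and variables do not carry over. Pictures are saved under pics/ and viewed, about 8 in all and at most 12, crops included, and the job is handed in when it is done.

```bash
mkdir -p pics
cat > h.py <<'E'
import numpy as np, cv2
from scipy.spatial.transform import Rotation as R
from rig import *
def q2R(q): return R.from_quat([q[1],q[2],q[3],q[0]]).as_matrix()
def R2q(M):
    x,y,z,w=R.from_matrix(M).as_quat(); return [w,x,y,z]
def cloud(c):
    z=c["range_z"].astype(float);v,u=np.mgrid[:400,:640];K=c["K"]
    P=np.stack([(u-K[0][2])/K[0][0]*z,(v-K[1][2])/K[1][1]*z,z],-1)
    W=P@q2R(c["orientation"]).T+np.array(c["eye"]); W[z<=0]=np.nan; return W
def save(c,n): cv2.imwrite(f"pics/{n}.png",c["img"][...,::-1])
E
python3 - <<'E'
from h import *
for n in("top","side"):
    c=read_camera(n);save(c,n+"0");np.savez(n+"0.npz",W=cloud(c),img=c["img"]);print(n,c["eye"],c["orientation"],c["K"])
print(state(),grasp_offset)
E
```

```text
top [ 305.83068454   20.77325647 1407.39138009] [ 0.05315054 -0.69833535  0.7119425  -0.05138721] [[393.83723044   0.         317.51938917]
 [  0.         393.83723044 199.07428251]
 [  0.           0.           1.        ]]
side [ 430.45051103 -754.89158491  785.97069913] [-0.42832768  0.90260488 -0.04021813  0.01491083] [[366.84220165   0.         325.92189057]
 [  0.         366.84220165 199.49002296]
 [  0.           0.           1.        ]]
{'t': 0.1, 'q': array([ 1.13547803,  0.61582404, -0.01259413,  1.42475416,  0.00808879,
        1.10340094, -0.04043119]), 'dq': array([ 6.95949065e-05, -1.09029717e-03, -7.24659110e-04, -3.56574296e-03,
        2.46164951e-03,  2.80151655e-04,  6.50385456e-04]), 'joint_efforts': array([ 2.11030914e-03, -4.70382714e+01,  2.60355351e-01, -1.71569198e+01,
        1.00266404e-02,  5.83592671e-03, -9.37901746e-06]), 'tcp_pos': array([ 258.11793372, -595.79698501,  230.24791254]), 'tool_rot': array([-1.14050814e-03,  9.79179301e-01,  2.02993919e-01, -2.53034740e-04]), 'contact_force': array([-0.22546211, -1.26357975,  0.18559591]), 'wrist_torque': array([-0.01117645,  0.02380271,  0.00653268]), 'finger_gap': 85.40366285575766} 18.700000000000003
```

View pics/top0.png

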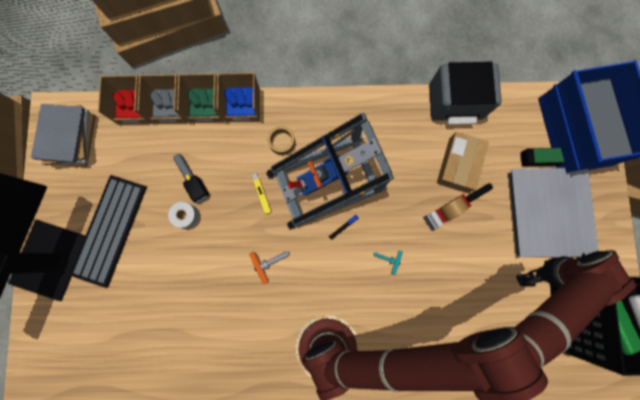

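View pics/side0.png

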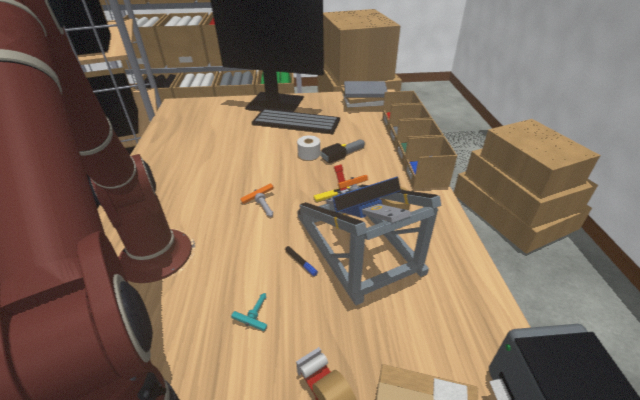

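Top view: the stand is at about (330,170), with the pin's orange handle at (314,174) and uphill to the right. The orange pin at (260,267) and the turquoise one at (395,262) are decoys. Next I'll measure the stand.

Run:
```python
from h import *
im=cv2.imread("pics/top0.png");a=cv2.resize(im[105:235,255:405],None,fx=5,fy=5,interpolation=cv2.INTER_CUBIC)
cv2.imwrite("pics/c1.png",a[:600])
for n,(r0,r1,c0,c1) in {"top":(105,235,265,400),"side":(150,310,290,450)}.items():
    d=np.load(n+"0.npz");W=d["W"][r0:r1,c0:c1];hsv=cv2.cvtColor(d["img"],cv2.COLOR_RGB2HSV)[r0:r1,c0:c1]
    H,S,V=[hsv[...,i].astype(int) for i in range(3)]
    for nm,m in {"orange":(H>5)&(H<14)&(S>170)&(V>120),"red":((H<4)|(H>175))&(S>150),"yellow":(H>20)&(H<32)&(S>150),"blue":(H>100)&(H<125)&(S>140)}.items():
        m=m&(W[...,2]>100)
        k,l=cv2.connectedComponents(m.astype(np.uint8))
        for i in range(1,k):
            q=l==i
            if q.sum()>3:
                P=W[q];v,u=np.nonzero(q);print(n,nm,q.sum(),"px",u.mean()+c0,v.mean()+r0,"mean",P.mean(0).round(),"min",P.min(0).round(),"max",P.max(0).round())
# stand outline: points z>90 
d=np.load("top0.npz");W=d["W"][105:235,265:400].reshape(-1,3);P=W[(W[:,2]>70)&(W[:,2]<330)]
xy=P[:,:2].astype(np.float32);print(cv2.minAreaRect(xy),cv2.boxPoints(cv2.minAreaRect(xy)))
# RANSAC planes
rng=np.random.default_rng(0)
best=[]
for _ in range(3000):
    p=P[rng.choice(len(P),3,False)];nn=np.cross(p[1]-p[0],p[2]-p[0]);L=np.linalg.norm(nn)
    if L<500: continue
    nn/=L; nn*=np.sign(nn[2])
    if abs(nn[2]-np.cos(np.pi/6))>.02: continue
    s=(abs((P-p[0])@nn)<2.5).sum();best.append((s,tuple(nn),float(p[0]@nn)))
best.sort(reverse=True)
for b in best[:8]:print(b,np.degrees(np.arctan2(-b[1][1],-b[1][0])))
```

```text
top orange 92 px 314.1521739130435 173.22826086956522 mean [567.  31. 204.] min [526.  13. 195.] max [605.  50. 211.]
top red 62 px 294.2258064516129 184.11290322580646 mean [539.  95. 174.] min [526.  78. 143.] max [555. 114. 203.]
top blue 17 px 324.0 140.35294117647058 mean [666.  -2. 225.] min [657.  -8. 222.] max [674.   5. 228.]
top blue 329 px 332.00911854103344 170.66261398176292 mean [577. -25. 188.] min [502. -76. 141.] max [644.   7. 230.]
top blue 185 px 308.4054054054054 182.71351351351353 mean [553.  51. 123.] min [520.  26. 104.] max [587.  87. 136.]
side orange 159 px 351.68553459119494 181.33962264150944 mean [562.  27. 203.] min [526.   6. 144.] max [604.  87. 210.]
side red 75 px 339.28 172.64 mean [537.  98. 183.] min [525.  85. 163.] max [548. 111. 201.]
side yellow 13 px 405.46153846153845 198.53846153846155 mean [689. -51. 197.] min [686. -58. 188.] max [692. -43. 208.]
side yellow 5 px 335.2 218.2 mean [ 502. -119.  206.] min [ 502. -121.  202.] max [ 504. -113.  211.]
((583.4461059570312, -15.841644287109375), (226.49496459960938, 343.62841796875), 21.4070339
[... 650 characters left out ...]
40970173), np.float64(0.867178390797974)), 27.708513561150255) -67.847308730335
(np.int64(1312), (np.float64(-0.1903905885531842), np.float64(0.4650709094925189), np.float64(0.8645579638949453)), 25.863433650254763) -67.73680352038782
(np.int64(1283), (np.float64(-0.1736440500151416), np.float64(0.4604823899900937), np.float64(0.8705192200080079)), 36.914940150549285) -69.33896106127212
(np.int64(1280), (np.float64(-0.16856187941103545), np.float64(0.4642126347926992), np.float64(0.8695363836598441)), 39.03201115273589) -70.0433565407479
(np.int64(1263), (np.float64(-0.18728306286159258), np.float64(0.45470056243782364), np.float64(0.8707309876672058)), 28.940730363921062) -67.61410975126554
```

View pics/c1.png

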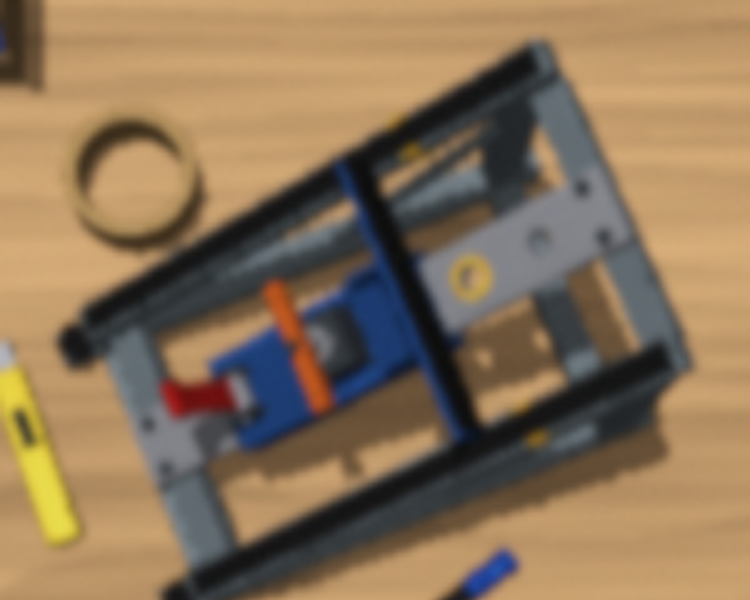

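Crop: handle at crop (298,345), ring at (470,278), lever at (195,395) and ledge from (350,170) to (465,435). Uphill azimuth is about -68.6°. Next I'll refine in rail axes and check IK.

```bash
cat >> h.py <<'E'
def frame(az):
    u=np.array([np.cos(az),np.sin(az),0]);c,s=np.cos(np.pi/6),np.sin(np.pi/6)
    X=c*u+np.array([0,0,s]);Z=-s*u+np.array([0,0,c]);return np.stack([X,np.cross(Z,X),Z],1)
E
python3 - <<'E'
from h import *
F=frame(np.radians(-68.6));O=np.array([578,-3.6,145.])
for n,(r0,r1,c0,c1) in {"top":(105,235,265,400),"side":(150,310,290,450)}.items():
    d=np.load(n+"0.npz");W=(d["W"][r0:r1,c0:c1]-O)@F;hsv=cv2.cvtColor(d["img"],cv2.COLOR_RGB2HSV)[r0:r1,c0:c1]
    H,S,V=[hsv[...,i].astype(int) for i in range(3)]
    st=lambda nm,m:print(n,nm,m.sum(),"mean",W[m].mean(0).round(1),"p5",np.percentile(W[m],5,0).round(1),"p95",np.percentile(W[m],95,0).round(1)) if m.sum()>2 else None
    o=(H>4)&(H<15)&(S>160)&(V>110)&(abs(W[...,0])<30)&(abs(W[...,1])<60)&(W[...,2]>52)&(W[...,2]<80)
    st("orange",o)
    P=W[o];print(" yaw",np.degrees(np.polyfit(P[:,1],P[:,0],1)[0]),"zslope",np.polyfit(P[:,1],P[:,2],1), "ext",P[:,1].min(),P[:,1].max())
    st("red",((H<5)|(H>174))&(S>140)&(abs(W[...,0]+75)<60)&(abs(W[...,1])<40)&(W[...,2]>20))
    st("ring",(H>17)&(H<34)&(S>100)&(abs(W[...,0]-100)<25)&(abs(W[...,1])<25)&(abs(W[...,2])<10))
    st("bands",(H>17)&(H<34)&(S>100)&(abs(W[...,0]-100)<25)&(abs(abs(W[...,1])-100)<25)&(abs(W[...,2]-10)<10))
    st("ledge",(abs(W[...,0]-70)<12)&(abs(W[...,1])<120)&(abs(W[...,2]-52)<8))
    rail=(W[...,0]>110)&(W[...,0]<170)&(abs(W[...,1])<40)&(abs(W[...,2])<6);st("rail",rail)
    g=np.isfinite(W[...,2])&(abs(W[...,2]-10)<5)&(abs(W[...,1])<130)&(abs(W[...,1])>75)
    for sg in(1,-1):
        P=W[g&(W[...,1]*sg>0)];print(" siderail",sg,P.mean(0).round(1),"yslope deg",np.degrees(np.polyfit(P[:,0],P[:,1],1)[0]).round(2),"z",np.polyfit(P[:,0],P[:,2],1).round(3))
X,Y,Z=F.T
for sg in(1,-1):
  M=np.stack([np.cross(sg*X,-Z),sg*X,-Z],1)
  for nm,p in {"above":(0,0,150),"grasp":(0,0,50),"lift":(0,0,90),"up":(100,0,84),"down":(100,0,50),"lev0":(60,0,120),"lev1":(-55,0,32)}.items():
    print(sg,nm,ik((O+F@np.array(p,float)).tolist(),R2q(M)))
E
```

```text
top orange 102 mean [-2.2  1.8 69. ] p5 [ -7.4 -36.8  61.5] p95 [ 1.2 39.3 74.1]
 yaw -0.6343510751640516 zslope [-8.86423079e-03  6.90592330e+01] ext -41.69308583441574 42.85666471429446
top red 69 mean [-77.6   0.2  78.5] p5 [-80.1  -7.8  45.3] p95 [-75.1   8.9 108.2]
top ring 40 mean [94.9  2.4  1.4] p5 [ 84.3 -10.5  -2.8] p95 [105.7  12.5   5.1]
top bands 49 mean [95.6 -3.1 11.9] p5 [  88.2 -110.8    8.1] p95 [102.3 111.5  16.9]
top ledge 239 mean [67.6 -0.4 53.1] p5 [ 62.8 -84.2  46.7] p95 [71.7 85.2 57.4]
top rail 279 mean [140.3  -0.5   1. ] p5 [113.4 -23.   -2.5] p95 [167.7  23.1   4.3]
 siderail 1 [22.7 99.  11.6] yslope deg 0.01 z [-0.    11.602]
 siderail -1 [  20.8 -100.1   11.6] yslope deg -0.21 z [1.0000e-03 1.1613e+01]
side orange 168 mean [ 2.  -3.2 67.5] p5 [ -1.3 -40.8  60.6] p95 [ 4.8 36.7 74. ]
 yaw 0.32657584349384283 zslope [4.00861322e-03 6.74977030e+01] ext -44.9067734839546 41.8072905872415
side red 103 mean [-75.7  -1.2  84.6] p5 [-78.7  -9.1  41.6] p95 [-72.3   7.3 107.5]
side ring 20 mean [98.8 -0.6  5. ] p5 [ 88.  -13.3   3.9] p95 [108.8  11.    5.6]
side
[... 1015 characters left out ...]
.46069405  0.68140984
 -1.91231649]
-1 above [-0.01412796  0.50376341 -0.64722547  1.73610964  0.84633378  1.28429419
  0.94937781]
-1 grasp [-0.00672949  0.59337049 -0.52235629  1.84032667  0.95339927  1.08295434
  0.87846724]
-1 lift [-0.00255411  0.55569224 -0.58343513  1.80414678  0.90972903  1.16556491
  0.90629137]
-1 up [ 0.17301312  0.51863663 -0.60222134  1.71960241  0.90125625  1.17354178
  1.12767787]
-1 down [ 0.18150752  0.5535     -0.57287691  1.74883222  0.94117602  1.11394244
  1.1003784 ]
-1 lev0 [ 0.11255867  0.50425843 -0.65264881  1.72376528  0.8797892   1.24282949
  1.05414568]
-1 lev1 [-0.11682233  0.646869   -0.46611837  1.88359789  0.97741548  1.03322955
  0.74953422]
```

```bash
cat >> h.py <<'E'
F=frame(np.radians(-68.6));X,Y,Z=F.T
O=np.array([578,-3.6,145.])+F@np.array([-1.5,-.8,1.])
Q=R2q(np.stack([np.cross(-X,-Z),-X,-Z],1))
def W_(*p): return (O+F@np.array(p,float)).tolist()
def rel():
    s=state();print("t%.2f"%s["t"],"tcp",((s["tcp_pos"]-O)@F).round(1),"F",(s["contact_force"]@F).round(1),"gap",round(s["finger_gap"],1),"q",np.round(s["q"],2));return s
E
python3 - <<'E'
from h import *
s=state();p=s["tcp_pos"]
servo_line([p[0],p[1],430],vel=250);rel()
reach(W_(0,0,230),Q);rel()
move_gripper(40)
servo_line(W_(0,0,110),vel=150);rel()
c=read_camera("side");im=cv2.resize(c["img"][110:260,250:450],None,fx=4,fy=4,interpolation=cv2.INTER_CUBIC);cv2.imwrite("pics/s1.png",im[...,::-1])
E
```

```text
t1.04 tcp [ 519.  -513.1   27.2] F [-0.5 -0.4  0.4] gap 85.4 q [ 1.13  0.53 -0.    1.03  0.    1.58 -0.04]
t3.74 tcp [ 1.200e+00 -1.000e-01  2.292e+02] F [0.1 0.3 0.6] gap 85.9 q [ 0.03  0.48 -0.84  1.62  0.83  1.5   0.95]
t5.20 tcp [ -0.4   0.7 111.2] F [-0.4 -0.  -0.6] gap 39.5 q [ 0.1   0.58 -0.79  1.78  0.96  1.29  0.85]
```

View pics/s1.png

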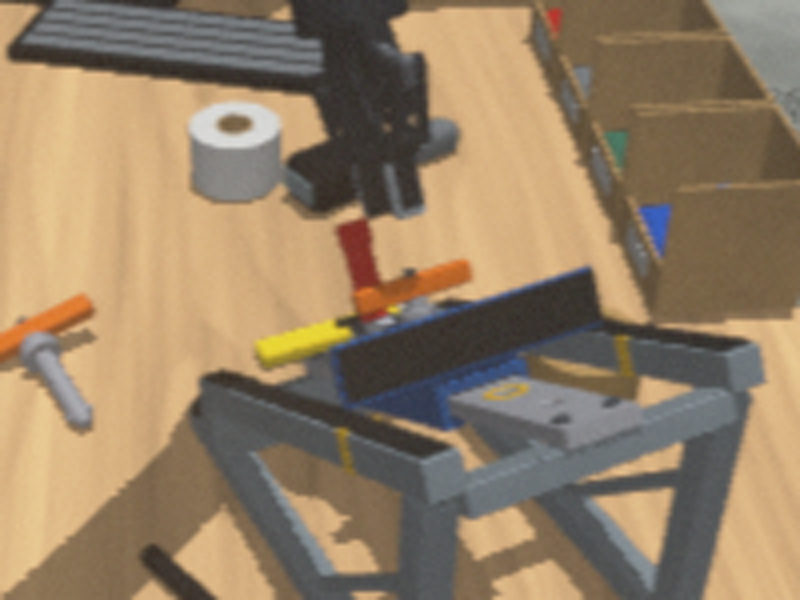

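The fingertips at (390,205) sit above the handle at (412,285), in line with the pin axis. Going down with force checks.

Run:
```python
from h import *
for z in(85,72,62,55,51):
    servo_line(W_(0,0,z),vel=80);s=rel()
    if np.linalg.norm(s["contact_force"])>8: break
else:
    move_gripper(0);wait(.2);rel()
c=read_camera("side");im=cv2.resize(c["img"][110:260,250:450],None,fx=4,fy=4,interpolation=cv2.INTER_CUBIC);cv2.imwrite("pics/s2.png",im[...,::-1])
```

```text
t5.71 tcp [ 0.1 -0.4 84.2] F [-0.1 -0.3  0.4] gap 39.9 q [ 0.11  0.61 -0.77  1.81  0.99  1.25  0.83]
t6.02 tcp [ 0.2 -0.4 71.2] F [ 0.3 -0.5 -0.1] gap 39.5 q [ 0.12  0.62 -0.77  1.82  1.01  1.24  0.82]
t6.29 tcp [ 0.1 -0.4 61.3] F [-0.  -0.1  1.5] gap 40.1 q [ 0.12  0.64 -0.76  1.83  1.03  1.22  0.81]
t6.54 tcp [ 0.1 -0.3 54.4] F [-0.3 -0.1 -1. ] gap 40.1 q [ 0.12  0.64 -0.75  1.83  1.04  1.21  0.8 ]
t6.79 tcp [ 0.1 -0.1 50.7] F [0.2 1.  0.5] gap 40.3 q [ 0.12  0.65 -0.75  1.84  1.04  1.21  0.8 ]
t7.38 tcp [-1.7  0.3 51.8] F [-4.  -0.8  3.4] gap 12.1 q [ 0.12  0.65 -0.75  1.84  1.04  1.2   0.8 ]
```

View pics/s2.png

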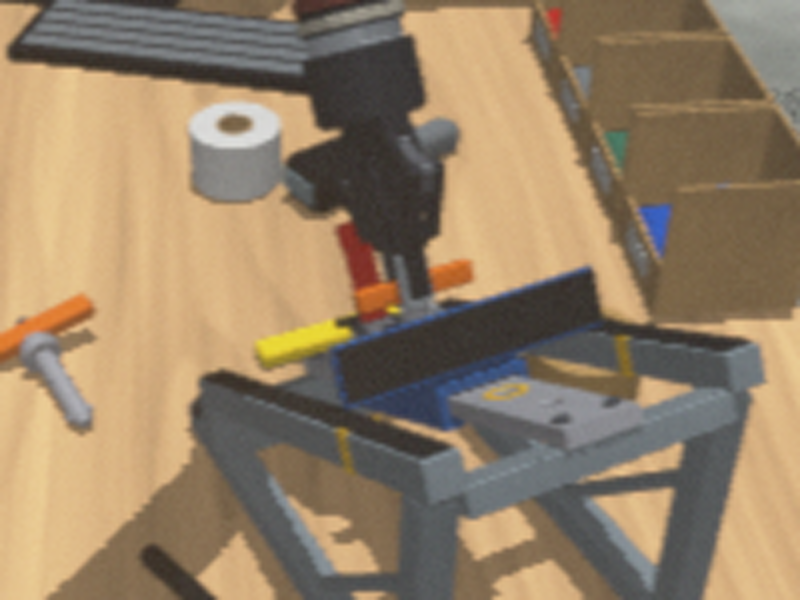

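Gripped at gap 12.1, with the fingers centred on the handle near (412,285). The pin axis turned out about 1.8 mm downhill of my estimate. Drawing 34 mm.

```bash
cat >> h.py <<'E'
O=O+F@np.array([-1.8,0,0.])
E
python3 - <<'E'
from h import *
rel()
for z in(60,70,80,86):
    servo_line(W_(0,0,z),vel=60);wait(.05);rel()
c=read_camera("side");im=cv2.resize(c["img"][110:260,250:450],None,fx=4,fy=4,interpolation=cv2.INTER_CUBIC);cv2.imwrite("pics/s3.png",im[...,::-1])
E
```

```text
t7.42 tcp [ 0.1  0.4 51.8] F [-4.7 -0.2  3.2] gap 12.4 q [ 0.12  0.65 -0.75  1.84  1.04  1.2   0.8 ]
t7.78 tcp [ 0.3 -0.2 59.9] F [-2.9  1.6 -4.1] gap 11.7 q [ 0.12  0.64 -0.76  1.83  1.03  1.22  0.8 ]
t8.14 tcp [ 0.5  0.1 70.7] F [-1.2  0.6 -4. ] gap 11.8 q [ 0.11  0.63 -0.77  1.82  1.02  1.23  0.81]
t8.51 tcp [ 0.2  0.9 81.6] F [-0.4  0.2  0.7] gap 11.8 q [ 0.11  0.61 -0.77  1.81  1.    1.25  0.82]
t8.81 tcp [ 0.1  0.6 87. ] F [-0.4  0.1 -0.3] gap 11.7 q [ 0.11  0.61 -0.78  1.81  0.99  1.26  0.83]
```

View pics/s3.png

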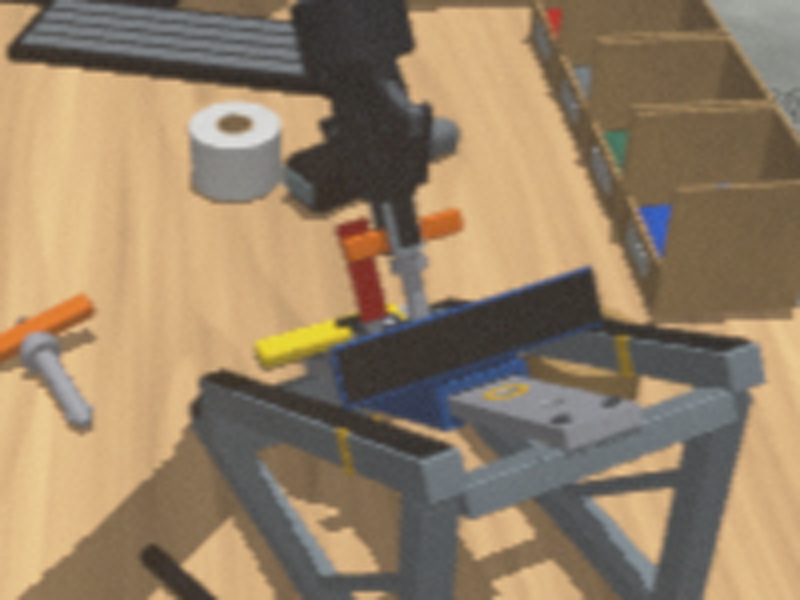

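The pin is drawn about 35 mm: handle centre now at (403,235), shank visible below the collar. Hauling uphill.

Run:
```python
from h import *
for x in(10,30,55,80,100):
    servo_line(W_(x,0,85.5),vel=60);wait(.05);s=rel()
    if np.linalg.norm(s["contact_force"])>35: print("high");break
c=read_camera("side");np.savez("m.npz",W=cloud(c),img=c["img"]);im=cv2.resize(c["img"][110:260,250:450],None,fx=4,fy=4,interpolation=cv2.INTER_CUBIC);cv2.imwrite("pics/s4.png",im[...,::-1])
c=read_camera("top");W=(cloud(c)-O)@F
m=(W[...,2]>46)&(W[...,2]<60)&(abs(W[...,1])>45)&(abs(W[...,1])<95)&(W[...,0]>30)&(W[...,0]<200);print("ledge top",W[m].mean(0))
d=np.load("top0.npz");W=(d["W"]-O)@F
m=(W[...,2]>46)&(W[...,2]<60)&(abs(W[...,1])>45)&(abs(W[...,1])<95)&(W[...,0]>30)&(W[...,0]<200);print("ledge was",W[m].mean(0))
```

```text
t9.22 tcp [ 6.   0.5 86.8] F [-5.8 -1.   0.9] gap 12.0 q [ 0.12  0.6  -0.78  1.8   0.99  1.25  0.85]
t9.76 tcp [25.5  0.5 86.8] F [-5.7 -0.1  1.3] gap 11.4 q [ 0.16  0.59 -0.78  1.79  0.98  1.25  0.9 ]
t10.38 tcp [50.3  0.5 86.8] F [-6.8  0.3  0.5] gap 12.0 q [ 0.2   0.58 -0.79  1.77  0.98  1.25  0.96]
t10.99 tcp [75.2  0.4 86.8] F [-7.4 -1.2  2.7] gap 12.0 q [ 0.24  0.57 -0.79  1.74  0.97  1.25  1.01]
t11.53 tcp [95.3  0.4 86.8] F [-6.  -0.2  2.5] gap 11.7 q [ 0.27  0.56 -0.79  1.72  0.97  1.26  1.06]
ledge top [163.12817188   0.28959718  52.85406397]
ledge was [70.54099968 -3.2106648  52.53717125]
```

View pics/s4.png

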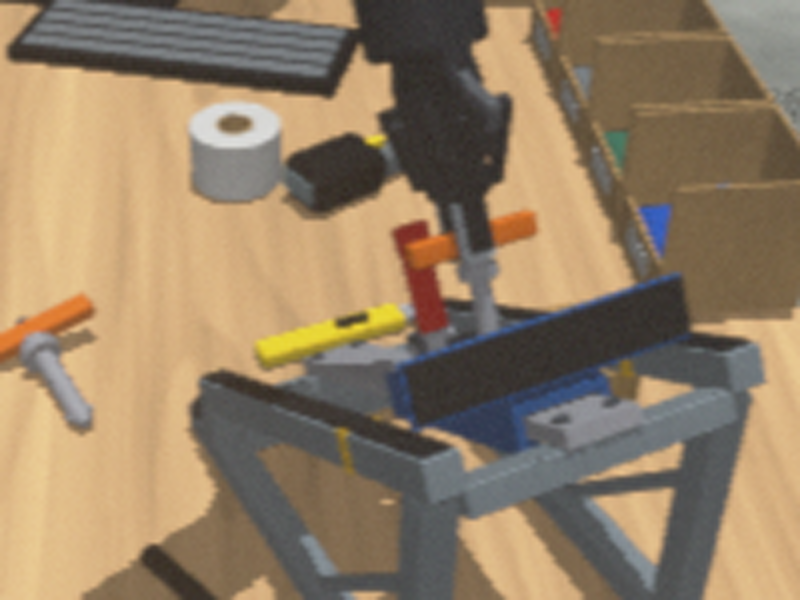

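The stop is hauled about 94 mm: the ledge is now at (550,350) and the arm lags 5 mm under load. Finishing the haul, unloading, then a guarded push-in.

```bash
cat >> h.py <<'E'
def ledge():
    W=(cloud(read_camera("top"))-O)@F
    m=(W[...,2]>46)&(W[...,2]<60)&(abs(W[...,1])>60)&(abs(W[...,1])<92)&(W[...,0]>30)&(W[...,0]<200);return np.median(W[m][:,0]).round(2)
E
python3 - <<'E'
from h import *
d=np.load("top0.npz");W=(d["W"]-O)@F
m=(W[...,2]>46)&(W[...,2]<60)&(abs(W[...,1])>60)&(abs(W[...,1])<92)&(W[...,0]>30)&(W[...,0]<200);print("was",np.median(W[m][:,0]),"now",ledge())
for x in(104,106):
    servo_line(W_(x,0,85.5),vel=40);wait(.1);s=rel();print(ledge())
    if ((s["tcp_pos"]-O)@F)[0]>100.3: break
# unload
servo_line(W_(101.5,0,85.5),vel=40);wait(.1);rel();print(ledge())
E
```

```text
was 70.93202931589775 now 163.23
t12.03 tcp [98.4  0.4 86.8] F [-7.8 -2.   1.5] gap 12.0 q [ 0.28  0.56 -0.79  1.72  0.97  1.26  1.07]
165.75
t12.43 tcp [100.    0.4  86.8] F [-8.8  0.6  1.3] gap 11.9 q [ 0.28  0.56 -0.79  1.72  0.97  1.26  1.08]
167.35
t12.83 tcp [99.1  0.3 86.2] F [-5.9 -0.8  1.6] gap 12.0 q [ 0.27  0.56 -0.79  1.72  0.97  1.26  1.07]
167.17
```

```bash
cat >> h.py <<'E'
def ledge2():
    W=(cloud(read_camera("side"))-O)@F
    m=(W[...,2]>46)&(W[...,2]<60)&(W[...,1]<-55)&(W[...,1]>-90)&(W[...,0]>30)&(W[...,0]<200);return np.median(W[m][:,0]).round(2)
E
python3 - <<'E'
from h import *
d=np.load("side0.npz");W=(d["W"]-O)@F
m=(W[...,2]>46)&(W[...,2]<60)&(W[...,1]<-55)&(W[...,1]>-90)&(W[...,0]>30)&(W[...,0]<200);print("was",np.median(W[m][:,0]),"now",ledge2())
for x in(108,109.5):
    servo_line(W_(x,0,85.5),vel=40);wait(.1);s=rel();l=ledge();print(l,ledge2())
    if l-70.93>99.6: break
for x in (103,100.5):
    servo_line(W_(x,0,85.5),vel=40);wait(.1);rel();print(ledge(),ledge2())
E
```

```text
was 75.66143813711275 now 171.91
t13.35 tcp [104.3   0.3  86.2] F [-7.  -0.1  1.8] gap 11.7 q [ 0.28  0.56 -0.79  1.71  0.97  1.26  1.08]
172.48 176.8
t13.82 tcp [1.031e+02 1.000e-01 8.560e+01] F [-3.2  0.2  1.5] gap 11.9 q [ 0.28  0.56 -0.78  1.72  0.97  1.26  1.07]
172.29 177.32
t14.28 tcp [101.8  -0.4  84.9] F [-0.5  0.1 -1.3] gap 11.7 q [ 0.27  0.56 -0.78  1.72  0.98  1.26  1.06]
172.37 176.75
```

Both cameras put the stop at about +101.3, so I'll ease it back to 100.

Run:
```python
from h import *
l0=lambda:(np.mean([ledge() for _ in range(2)])-70.93, np.mean([ledge2() for _ in range(2)])-75.66)
for x in(99,98,97,96,95,94):
    servo_line(W_(x,0,85.5),vel=40);wait(.1);rel();a=l0();print(x,np.round(a,2))
    if np.mean(a)<100.3: break
```

```text
t14.72 tcp [99.4 -0.2 85.2] F [ 0.3 -0.2 -2.5] gap 11.6 q [ 0.27  0.56 -0.78  1.72  0.98  1.26  1.06]
99 [100.   100.46]
```

Run:
```python
from h import *
for z in(80,75,70,65,60,55,51,49):
    servo_line(W_(99.5,0,z),vel=60);wait(.05);s=rel()
    a=((s["tcp_pos"]-O)@F)[2]
    if (s["contact_force"]@Z)>30 or a-z>6: print("stuck?");break
wait(.1);rel();print(ledge()-70.93,ledge2()-75.66)
c=read_camera("side");im=cv2.resize(c["img"][110:260,250:450],None,fx=4,fy=4,interpolation=cv2.INTER_CUBIC);cv2.imwrite("pics/s5.png",im[...,::-1])
```

```text
t15.22 tcp [99.3 -0.  80. ] F [0.4 0.8 0.2] gap 11.7 q [ 0.27  0.57 -0.78  1.73  0.98  1.25  1.06]
t15.53 tcp [99.4 -0.3 74.5] F [-0.1  0.4 -1.4] gap 11.5 q [ 0.28  0.57 -0.78  1.73  0.99  1.24  1.05]
t15.82 tcp [99.5 -0.8 68.8] F [ 0.  -0.7 -3.3] gap 11.8 q [ 0.28  0.58 -0.77  1.74  0.99  1.24  1.05]
t16.12 tcp [99.6 -0.4 64.4] F [ 0.2  0.2 -2.3] gap 12.0 q [ 0.28  0.58 -0.77  1.74  1.    1.23  1.04]
t16.43 tcp [99.5 -0.4 59.3] F [ 0.2  1.  -2. ] gap 11.9 q [ 0.28  0.59 -0.77  1.74  1.01  1.22  1.04]
t16.73 tcp [99.5 -0.7 53.9] F [-0.9  0.4 -3.7] gap 11.8 q [ 0.28  0.59 -0.76  1.75  1.02  1.21  1.03]
t17.02 tcp [99.3  0.4 51.7] F [ 0.4 -1.   2.3] gap 12.3 q [ 0.28  0.6  -0.76  1.75  1.02  1.21  1.03]
t17.32 tcp [99.1  0.4 51.5] F [-0.3 -4.3 10.3] gap 11.8 q [ 0.28  0.6  -0.76  1.75  1.02  1.21  1.03]
t17.43 tcp [99.1  0.4 51.5] F [ 1.  -3.4 10. ] gap 11.9 q [ 0.28  0.6  -0.76  1.75  1.02  1.21  1.03]
99.72999999999999 99.80000000000001
```

View pics/s5.png

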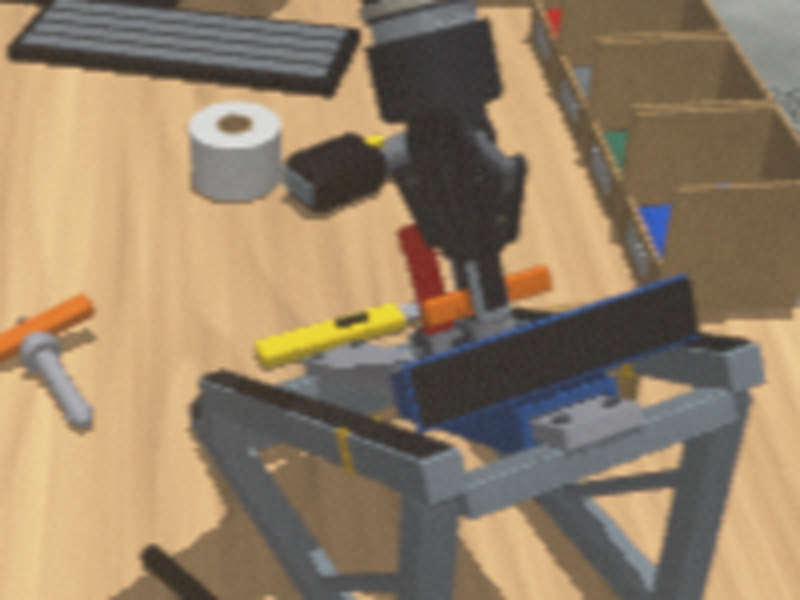

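The handle is down at (485,295). TCP height is 51.5, against 51.8 when it was seated at the start. I'll press harder to confirm it bottoms out, then release, back off and measure the handle height.

Run:
```python
from h import *
for z in(46,43):
    servo_line(W_(99.5,0,z),vel=40);wait(.1);rel()
servo_line(W_(99.5,0,51.5),vel=60);wait(.1);rel()
move_gripper(40);rel()
servo_line(W_(99.5,0,120),vel=150);servo_line(W_(60,0,200),vel=250);move_gripper(0);rel()
for n,ff in(("top","top0.npz"),("side","side0.npz")):
    c=read_camera(n)
    for lab,W,img,x0 in(("before",np.load(ff)["W"],np.load(ff)["img"],0),("now",cloud(c),c["img"],100)):
        W=(W-O)@F;hsv=cv2.cvtColor(img,cv2.COLOR_RGB2HSV);H,S,V=[hsv[...,i].astype(int) for i in range(3)]
        o=(H>4)&(H<15)&(S>160)&(V>110)&(abs(W[...,0]-x0)<30)&(abs(W[...,1])<60)&(W[...,2]>45)&(W[...,2]<120)
        print(n,lab,o.sum(),W[o].mean(0).round(1),np.percentile(W[o][:,2],[10,50,90]).round(1))
        r=((H<5)|(H>174))&(S>140)&(abs(W[...,0]-x0+75)<60)&(abs(W[...,1])<40)&(W[...,2]>20)
        print("   red",r.sum(),W[r].mean(0).round(1),W[r].max(0).round(1))
    if n=="side": im=cv2.resize(c["img"][110:260,250:450],None,fx=4,fy=4,interpolation=cv2.INTER_CUBIC);cv2.imwrite("pics/s6.png",im[...,::-1])
for p in((58,0,105),(35,0,105),(25,0,96),(-45,0,34)): print(p,ik(W_(*p),Q))
```

```text
t17.93 tcp [98.6  0.5 51.3] F [ 0.2 -7.8 20.4] gap 11.6 q [ 0.28  0.6  -0.77  1.75  1.03  1.21  1.03]
t18.27 tcp [98.3  0.6 51.1] F [  1.2 -13.4  31.7] gap 11.7 q [ 0.28  0.6  -0.77  1.75  1.03  1.21  1.02]
t18.67 tcp [99.2  0.3 51.6] F [-0.5 -1.3  5.4] gap 11.8 q [ 0.28  0.6  -0.76  1.75  1.02  1.21  1.03]
t19.05 tcp [99.7 -0.2 50.8] F [-0.1 -0.1  0.2] gap 40.1 q [ 0.28  0.6  -0.76  1.75  1.02  1.21  1.03]
t20.63 tcp [ 6.020e+01 -1.000e-01  1.995e+02] F [0.8 0.2 0.4] gap 0.2 q [ 0.15  0.47 -0.84  1.62  0.85  1.45  1.06]
top before 102 [ 1.1  2.6 68. ] [61.5 69.  72.2]
   red 69 [-74.3   1.   77.5] [-70.5  13.1 111.2]
top now 118 [100.1   1.   68.3] [63.4 68.7 72.3]
   red 650 [ 56.1  -9.4 490.6] [ 85.   33.  550.2]
side before 168 [ 5.3 -2.4 66.5] [60.5 66.7 72.5]
   red 103 [-72.4  -0.4  83.6] [-68.2   9.  108.9]
side now 205 [104.9  -3.3  66.3] [60.2 66.5 72.3]
   red 120 [26.9 -0.6 83.5] [ 31.6   9.5 107.6]
(58, 0, 105) [ 0.19481488  0.55579226 -0.78976173  1.74352395  0.95590929  1.28423324
  0.98004808]
(35, 0, 105) [ 0.15660635  0.56745913 -0.78808432  1.76341629  0.95958111  1.28351369
  0.92633507]
(25, 0, 96) [ 0.14341595  0.58217637 -0.78111063  1.7805798   0.97300113  1.26913696
  0.89525099]
(-45, 0, 34) [ 0.04325703  0.6981672  -0.72125378  1.87625531  1.07617987  1.1786158
  0.67830321]
```

View pics/s6.png

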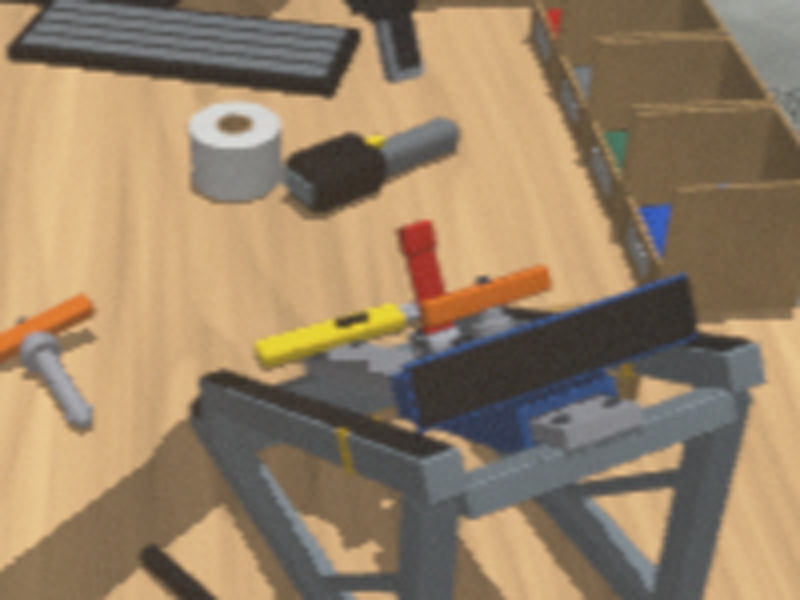

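The pin is home: handle height matches the start in both cameras and it has moved +99 to +100. The lever still stands open at (420,260). Now I'll push it over with the closed fingers.

Run:
```python
from h import *
servo_line(W_(60,0,125),vel=250)
servo_line(W_(60,0,94),vel=120);rel()
for th in np.linspace(0,1.57,9):
    s_,c_=np.sin(th),np.cos(th)
    L,lead=66,2.0
    x=25-L*s_+(8-lead)*c_; z=24+L*c_+(8-lead)*s_
    servo_line(W_(x+13,0,z),vel=100);s=rel()
    if np.linalg.norm(s["contact_force"])>30: print("high");break
servo_line(W_(-28,0,25),vel=50);wait(.2);rel()
servo_line(W_(-28,0,130),vel=200);servo_line(W_(-28,0,230),vel=250);rel()
for n in("top","side"):
    c=read_camera(n);W=(cloud(c)-O)@F;hsv=cv2.cvtColor(c["img"],cv2.COLOR_RGB2HSV);H,S,V=[hsv[...,i].astype(int) for i in range(3)]
    r=((H<5)|(H>174))&(S>140)&(abs(W[...,0]+10)<80)&(abs(W[...,1])<40)&(W[...,2]>10)&(W[...,2]<120)
    if r.any(): print(n,"red",r.sum(),W[r].min(0).round(1),W[r].max(0).round(1))
    o=(H>4)&(H<15)&(S>160)&(V>110)&(abs(W[...,0]-100)<30)&(abs(W[...,1])<60)&(W[...,2]>45)&(W[...,2]<120)
    if o.any(): print(n,"orange",W[o].mean(0).round(1))
im=cv2.resize(c["img"][110:260,250:450],None,fx=4,fy=4,interpolation=cv2.INTER_CUBIC);cv2.imwrite("pics/s7.png",im[...,::-1])
```

```text
t21.59 tcp [59.9  0.4 94.7] F [0.2 0.4 0.3] gap -0.1 q [ 0.2   0.57 -0.79  1.75  0.97  1.27  0.97]
t21.91 tcp [43.4  0.5 90.9] F [0.4 0.9 0.9] gap -0.1 q [ 0.18  0.58 -0.78  1.77  0.98  1.26  0.93]
t22.19 tcp [31.9  0.4 90.4] F [ 3.  -0.9  1.7] gap 0.0 q [ 0.16  0.59 -0.78  1.78  0.98  1.26  0.9 ]
t22.48 tcp [18.4  0.3 87.6] F [1.4 0.1 1.7] gap 0.2 q [ 0.14  0.6  -0.78  1.79  0.99  1.26  0.87]
t22.76 tcp [ 6.1  0.1 82.3] F [0.7 0.3 2.3] gap 0.4 q [ 0.12  0.61 -0.77  1.81  1.    1.25  0.84]
t23.04 tcp [-4.7 -0.5 74.7] F [-0.7 -0.1  0.9] gap 0.2 q [ 0.1   0.62 -0.77  1.82  1.01  1.24  0.81]
t23.32 tcp [-13.5  -0.5  65.2] F [-0.2  0.9  0.7] gap -0.0 q [ 0.09  0.64 -0.76  1.84  1.02  1.23  0.78]
t23.61 tcp [-20.5  -0.4  54.5] F [0.1 0.1 0.2] gap 0.0 q [ 0.08  0.66 -0.75  1.85  1.04  1.21  0.75]
t23.89 tcp [-25.4  -0.4  42.4] F [0.1 0.1 0.2] gap 0.2 q [ 0.08  0.68 -0.74  1.86  1.06  1.2   0.73]
t24.18 tcp [-28.3   1.6  31.2] F [0.7 1.4 5.5] gap 0.2 q [ 0.08  0.69 -0.73  1.87  1.09  1.18  0.71]
t24.62 tcp [-28.4   1.8  30.5] F [ 3.  -6.  23.8] gap 0.1 q [ 0.08  0.69 -0.74  1.87  1.09  1.18  0.7 ]
t25.85 tcp [-27.5  -0.5 228.2] F [ 0.5  0.1 -0.4] gap -0.1 q [-0.03  0.5  -0.84  1.64  0.83  1.5   0.88]
top red 120 [-57.4 -10.6  25.6] [11.9 11.1 35.9]
top orange [99.1  1.  68.7]
side red 31 [-41.7 -11.2  30.4] [ 0.8  7.6 34.8]
side orange [103.9  -1.6  66.2]
```

View pics/s7.png

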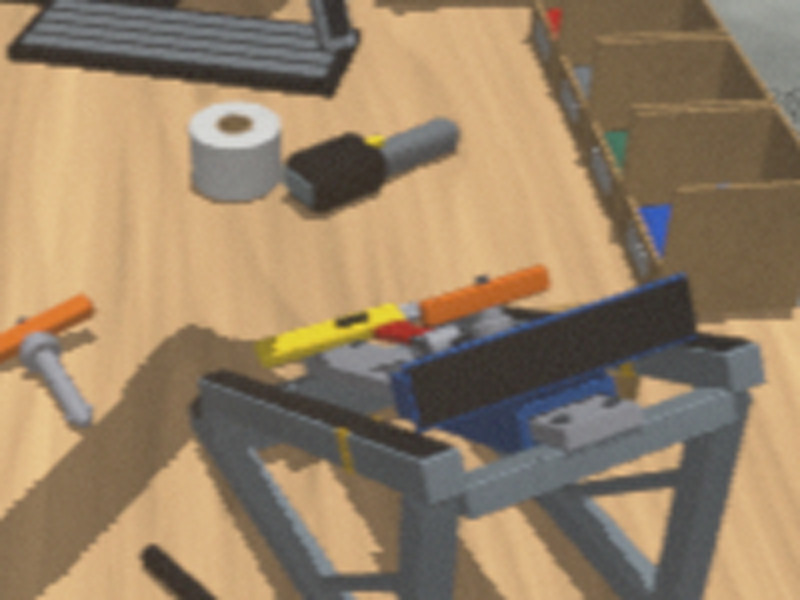

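The lever lies flat: its red top is at about 32 mm over the rail, at (400,330). The pin is still home and the bystanders look unmoved. Handing in.

Run:
```python
from h import *
print(ledge()-70.93,ledge2()-75.66,state()["t"]);job_done()
```

```text
97.69 97.78999999999999 26.05
the job is handed in; nothing more can be done
```

The job is done and handed in at about 26 s of the 48 s allowed; no verdict was reported. I drew the orange pin about 35 mm and hauled the stop uphill with it. I pushed the pin home through the ringed hole, pressing with about 32 N until it bottomed. Only then did I flip the red lever flat with the closed fingers.

**What the last checks showed**
- **Pin:** the handle is as high over the rail as at the start (68.7 against 68.0 mm in the top camera, 66.2 against 66.5 mm in the side camera). So the collar should be down on the guide. I did not tug the pin to prove the balls had locked.
- **Lever:** its red top lies 26–36 mm over the rail, pointing downhill, so it is flat.
- **Bystanders:** those in the last close-up side view looked unmoved. I did not measure any of them or check those outside that view.

**One reading disagreed:** both cameras put the stop at about +99.8 mm just after the pin went in. After clamping they read about +97.7 mm, and the handle moved about 1 mm the same way. The stop probably settled downhill within the pin's play in the holes when the lever went over. The 2 mm shift is somewhat more than I would expect from that play alone, about the size of the calibration error, and I handed in without resolving it.

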